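# Index the bench turntable and put its brake on

## Robot

A 6-joint arm with a two-finger parallel gripper is mounted at the origin on the work surface; the furniture and walls round the work are solid. World frame = base frame: x ahead of the robot, y to its left, z up, the work surface at z = 0. Lengths are in mm, angles in rad, forces in N, time in s.
With the tool pointing down it reaches from about 275 to 975 mm from the base axis. Payload 8.4 kg.
Tool frame: the origin (TCP) lies on the mounting face of the last link; the fingertips stand 190 mm ahead of it and the grasp point (between the pads) lies 171 mm ahead of it (ctrl.grasp_offset is the distance from the TCP to the grasp point, in mm); z points along the fingers, y is the direction in which the jaws open and shut (so a half turn about z gives the same grasp; the last joint's range is limited). The gripper opens to 92 mm and grips with 3 to 60 N. Pads are 20 mm wide; open, the fingers measure 128 mm over their backs; the gripper's body (75 mm by 189 mm) begins 69 mm behind the grasp point.
Start: joints at [1.347, 0.353, 1.633, -0, 1.155, -0.002], TCP at [137.49, 609.693, 404.683] pointing down, gripper open.
Joint ranges: [-2.63, 2.63], [-0.92, 2.1], [0.06, 2.66], [-1.3, 4.44], [0, 2.69], [-3.02, 3.02]. Speed limits (rad/s): [2.22, 2.22, 2.79, 3.14, 3.14, 3.14].

## Interface

Orientations are given as a rotation vector (axis times angle).
In Python, from plant import ctrl, viewer, nets gives the robot as it stands. The module is installed in compiled form; this text tells all that it offers.
- The arm moves only by the tool arm_command, never from a script. Its arguments are lists of equal length, an entry for each row: "delta_pos": the shift along the world's x, y, z in mm, a list of three; "rot": the turn, a rotation vector about the world's x, y, z in rad, a list of three; "claw": the closure, from 0 (fully open) to 1 (shut). A call has 1 to 10 rows; each row is the pose to reach, as a shift and turn from the pose commanded when the call began; what a row does not reach only later rows make up. A row lasts 1/12 s, in which the tool goes at most 41.7 mm and 7.16 degrees, less where a joint would pass 70% of its speed; a pose out of reach is approached as far as the arm can. A call with a gripper value outside its range is refused whole. The fingers move at their own pace and stop on an object; the grip force is fixed at half the most. Time passes only in rows, so rows that repeat a pose let the fingers close. It gives the time, the measured TCP pose, the force and the opening at its end, in the units of the state.
- ctrl.sense(): the state, without advancing time (a new reading comes with each control period).
- viewer.capture(name): name is "scene" or "top" or "wrist"; returns a dict with "frame" (480x640x3 uint8, blue, green, red), "fov_y" (degrees; the focal length in pixels is half the picture's height over the tangent of half this angle, whatever the lens; pixels are square), "cx", "cy" (the principal point, pixels), "k1" (the pictures are not rectified: a ray, as slopes to the right and down, at radius r is drawn at 1 + k1 r^2 times it, then the intrinsics apply), "xyz" and "attitude" of the camera in the world. Camera axes: x right, y down, z forward; pixel columns grow to the right and rows downward; lengths in mm; the calibration is good to about 2 mm. A picture is of the moment at which its call begins. There is no depth.
- ctrl.finish_job(): hands the job in, once; it reports no verdict.
Trained networks look in the newest picture that a camera, given by its name, has taken for a name from the list of things; names that differ only in an ending like _2 or _b are one class to them, and where a whole thing is asked for, a point or a joint stands for the part that bears it (a point fixed in the world has none). Each returns a list of dicts, best first, with "conf" (0 to 1); they miss things now and then, are a little off and sometimes report something else, mostly with a low value. They report only what shows in the picture. A call takes as long as a camera call.
- nets.find_in(camera, target): "point" ([x, y, z] in mm, in world coordinates, good to about 4 mm: the middle of the surface that is visible of it).
- nets.regions_of(camera, target): "region" (480x640 bool, what is visible of it).
The state is a dict: "time_s": time; "joint_pos": joint angles; "joint_vel": joint speeds; "joint_torque": joint torques, N m; "position": TCP position; "orientation": TCP orientation; "force": force on the tool from outside, world axes, zero at the start; "torque": the same for the moment, N m; "width": opening from 0.0 (shut) to 1.0 (fully open).
Only numpy, scipy, OpenCV 4.12 (cv2) and the standard library are available. Lean on these libraries where they do the work, as an engineer would, in place of code of your own. Each camera call takes 0.05 s, during which the arm holds its last target.

## Task

Set the finishing turntable to its next station: push its arms round with a finger until the arrow on the pointer arm aims at the middle of the square-headed post (not at either plain round pin), leaving the brake lever alone until then. Then push the brake lever clockwise (seen from above) fully on, and take your hand away. Push gently, do not squeeze the arms or the lever between the fingers or lift the table off its spindle, and leave the loose things lying round it where they are.

Things in the scene. Friction and masses are not known exactly. Their poses are not given: they have to be found in the camera images.
- table (a joint): turning angle of the steel table on the round grey turntable, rad, growing counter-clockwise seen from above; no end stops; friction (about 0.12 N m) leaves it where it is let go, brake on or off. Three level round arms 14 mm thick, 120 degrees apart, stick out of its 72 mm hub, centre line 80 mm above the bench: the pointer and two shorter ones that end in 21 mm black balls
- table_centre (a point): point on the table's turning axis at the height of the arms' centre line, 80 mm above the bench; its x axis points along the pointer arm, z is up. A bronze collar 52 mm across is bolted on the hub, its stud reaching 118 mm above the bench. The ball-ended arms reach 87 mm from the axis. A finger fits between the arms 60 to 70 mm from the axis; beneath the arms it is free down to the posts' tops, 45 mm above the bench
- arrow_tip (a point): tip of the pointer's cone-shaped arrowhead (22 mm wide at its root, 26 mm long), 96 mm from the table's axis, 80 mm above the bench; its x axis points outward along the pointer, y to the pointer's left, z up
- turntable_base: fixed grey turntable base, a flange 234 mm across and 18 mm high with the spindle housing in the middle (80 to 100 mm across, up to 60 mm); origin under its centre on the bench
- square_post: fixed index post on the flange, 103 mm from the table's axis, the one with a square steel head 22x22x12 mm; origin at its foot, 18 mm above the bench, the top is 27 mm above the origin; z is up
- square_post_top (a point): centre of the top of the square head, 45 mm above the bench
- pin_a: fixed plain round index pin on the flange, 10 mm thick, top 45 mm above the bench, 103 mm from the axis; not the one wanted; origin at its foot
- pin_b: a second such plain round pin; not the one wanted; origin at its foot
- brake (a joint): angle of the brake lever, rad: near 0 (up to 0.12) is off, 1.0 is fully on at its end stop; it grows as the lever swings clockwise seen from above and stays where it is left (friction about 0.12 N m)
- brake_pivot (a point): point on the lever's upright turning axis, on the edge of the flange on its robot-right side, 50 mm above the bench; its x axis points along the lever to its ball, z is up
- brake_tip (a point): centre of the 20 mm black ball at the end of the brake lever, a 12 mm thick round steel bar standing out from the turntable's edge, 50 mm above the bench and 82 mm from its pivot; nothing but the bench lies under the lever's outer half
- sleeve (a joint): height by which the table is lifted on its spindle, m: 0 when seated; the table (about 1.2 kg with collar) is only set on the spindle and can be lifted 30 mm
- sprue_button: loose bystander: cone-shaped bronze casting, 44x43x46 mm; origin at the centre of its underside
- hex_nut: loose bystander: steel hexagon nut, 24x27x13 mm; origin at the centre of its underside
- hex_bolt: loose bystander: steel hexagon bolt lying flat, 62x17x19 mm; origin at the centre of its underside
- polish_bar: loose bystander: brown bar of polishing compound, 111x46x33 mm; origin at the centre of its underside
- emery_roll: loose bystander: brown roll of emery tape lying flat, 60 mm across, 25 mm high; origin at the centre of its underside

How it is judged:
By the outcome, as a careful person would: the job done as asked, in the order asked, and still so for the second after the job is handed in, with the robot touching nothing.
It also fails if it takes over 48 s, if anything falls off the work surface, if the arm or the gripper's body presses on something with over 40 N, if the wrist force passes 120 N, or if a joint passes its speed limit or range.

## Working session

There is one attempt and no reset: what is moved stays moved. The work goes in short steps, Python scripts to look and compute and a tool call to move; the robot and the scene stay as the last step left them, time stands still between calls to the robot, and variables do not carry over. Pictures are saved under pics/ and viewed, and the job is handed in when it is done.

Besides the shell and the picture viewer there is one more tool, called as name(argument=value, ...) on one line, values as JSON. arm_command: Moves the arm, as the interface text tells. Its arguments: {"type":"object","properties":{"delta_pos":{"type":"array","items":{"type":"array","items":{"type":"number"}}},"rot":{"type":"array","items":{"type":"array","items":{"type":"number"}}},"claw":{"type":"array","items":{"type":"number"}}},"required":["delta_pos","rot","claw"]}

```bash
mkdir -p pics; cat > h.py <<'E'
import numpy as np,cv2
from scipy.spatial.transform import Rotation as R
from plant import ctrl,viewer,nets
def rot(a):
    a=np.array(a,float)
    if a.shape==(3,3): return a
    if a.shape==(3,): return R.from_rotvec(a).as_matrix()
    return R.from_quat(a).as_matrix()
def f(c): return 240/np.tan(np.radians(c['fov_y'])/2)
def pix2world(c,u,v,z):
    F=f(c); d=np.array([(u-c['cx'])/F,(v-c['cy'])/F]); s=d.copy()
    for _ in range(20): s=d/(1+c['k1']*(s@s))
    w=rot(c['attitude'])@np.array([s[0],s[1],1]); p=np.array(c['xyz'])
    return p+w*(z-p[2])/w[2]
def w2p(c,P):
    q=rot(c['attitude']).T@(np.array(P)-c['xyz']); s=q[:2]/q[2]; s=s*(1+c['k1']*(s@s)); return s*f(c)+[c['cx'],c['cy']]
E
python3 - <<'E'
from h import *
print(ctrl.sense())
for n in('scene','top'):
    c=viewer.capture(n); cv2.imwrite(f'pics/{n}0.png',c['frame']); print({k:v for k,v in c.items() if k!='frame'})
    for t in ['table','table_centre','arrow_tip','turntable_base','square_post','square_post_top','pin_a','brake','brake_tip','sprue_button','hex_nut','hex_bolt','polish_bar','emery_roll']:
        try: print(t,[(np.round(d['point']).tolist(),round(d['conf'],2)) for d in nets.find_in(n,t)[:4]])
        except Exception as e: print(t,e)
print(ctrl.sense()['time_s'])
E
```

```text
{'time_s': 0.0, 'joint_pos': array([ 1.34660870e+00,  3.53657167e-01,  1.63413288e+00,  1.04581808e-05,
        1.15517569e+00, -2.40706755e-03]), 'joint_vel': array([-0.00162356, -0.0006749 , -0.00121042, -0.00041665,  0.0006143 ,
       -0.00086482]), 'joint_torque': array([-1.47402861e-03, -5.93837607e+01, -3.34214115e+01,  6.95980084e-02,
        2.35292071e-02, -6.82746531e-05]), 'position': array([137.43101165, 609.46762971, 403.9584124 ]), 'orientation': array([-3.47646847e-01, -3.12213171e+00,  2.14119434e-03]), 'force': array([ 0.19132395, -0.37182714,  0.67615191]), 'torque': array([-0.00156907,  0.00821076,  0.00273137]), 'width': 1.0005571952080023}
{'fov_y': 48.97452705314414, 'cx': 331.82849797727863, 'cy': 237.39335910432243, 'k1': -0.06248364000697317, 'xyz': array([-38.8942504 , 489.58133991, 554.10996838]), 'attitude': array([-0.99050648,  2.17039303, -1.24790887])}
table [([591.0, 2.0, 89.0], 0.93)]
table_centre []
arrow_tip [([588.0, 5.0, 84.0], 0.8)]
turntable_base [([594.0, 2.0, 38.0], 0.6)]
square_post [([592.0, 0.0, 85.0], 0.75), ([768.0, -5.0, 28.0], 0.18)]
s
[... 364 characters left out ...]
, 'cy': 242.04645189096757, 'k1': 0.0300619378143967, 'xyz': array([ 457.19830875,  -55.17577825, 1107.15723195]), 'attitude': array([-2.13498332,  2.14334441, -0.1794688 ])}
table [([601.0, -8.0, 91.0], 0.72)]
table_centre [([597.0, -9.0, 90.0], 0.91)]
arrow_tip [([599.0, -9.0, 88.0], 0.69)]
turntable_base [([599.0, -15.0, 15.0], 0.77)]
square_post []
square_post_top [([541.0, 73.0, 45.0], 0.6)]
pin_a []
brake [([594.0, -136.0, 50.0], 0.72)]
brake_tip [([594.0, -139.0, 54.0], 0.77)]
sprue_button [([753.0, -76.0, 15.0], 0.57)]
hex_nut [([478.0, 51.0, 9.0], 0.51)]
hex_bolt []
polish_bar [([796.0, -13.0, 33.0], 0.64)]
emery_roll [([463.0, -284.0, 20.0], 0.85), ([754.0, -80.0, 15.0], 0.41)]
1.5
```

```bash
python3 - <<'E'
import cv2
for n,(x0,y0,x1,y1) in {'top':(180,60,480,285),'scene':(100,100,500,400)}.items():
    im=cv2.imread(f'pics/{n}0.png'); cv2.imwrite(f'pics/{n}0c.png',cv2.resize(im[y0:y1,x0:x1],(800,600),interpolation=cv2.INTER_CUBIC))
E
```

```text
(no output)
```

View pics/top0.png

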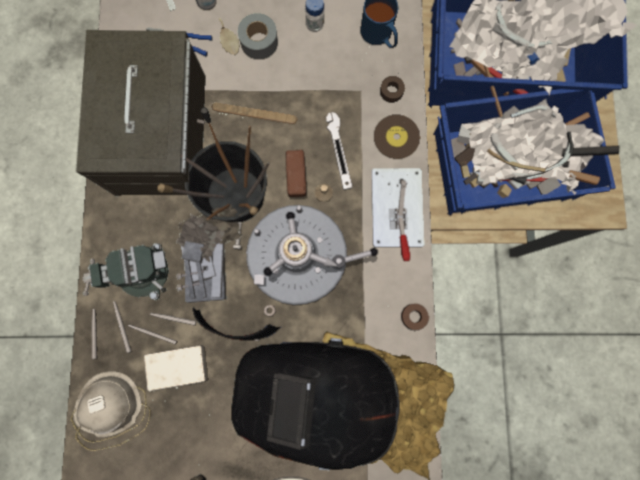

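View pics/top0c.png

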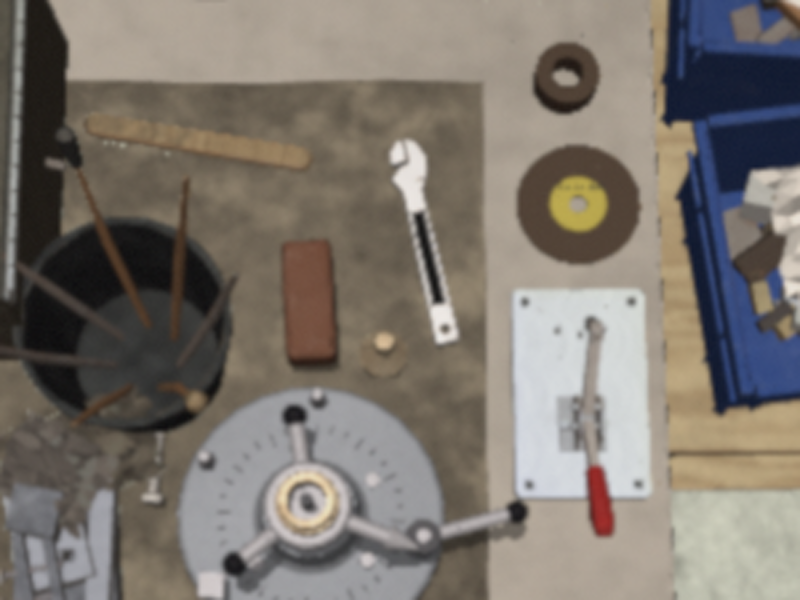

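View pics/scene0.png

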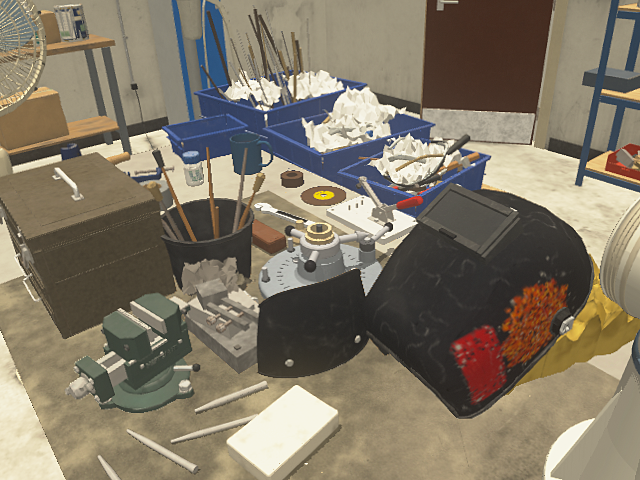

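```bash
python3 - <<'E'
import cv2
im=cv2.imread('pics/top0.png')[190:322,230:390]; cv2.imwrite('pics/top0d.png',cv2.resize(im,(800,660),interpolation=cv2.INTER_CUBIC)[:600])
im=cv2.imread('pics/scene0.png')[190:310,240:400]; cv2.imwrite('pics/scene0d.png',cv2.resize(im,(800,600),interpolation=cv2.INTER_CUBIC))
E
```

```text
(no output)
```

View pics/top0d.png

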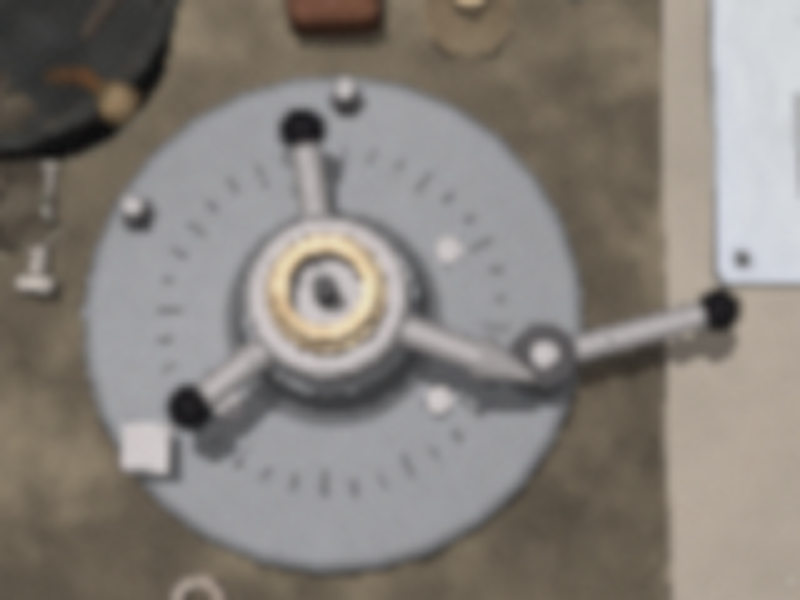

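View pics/scene0d.png

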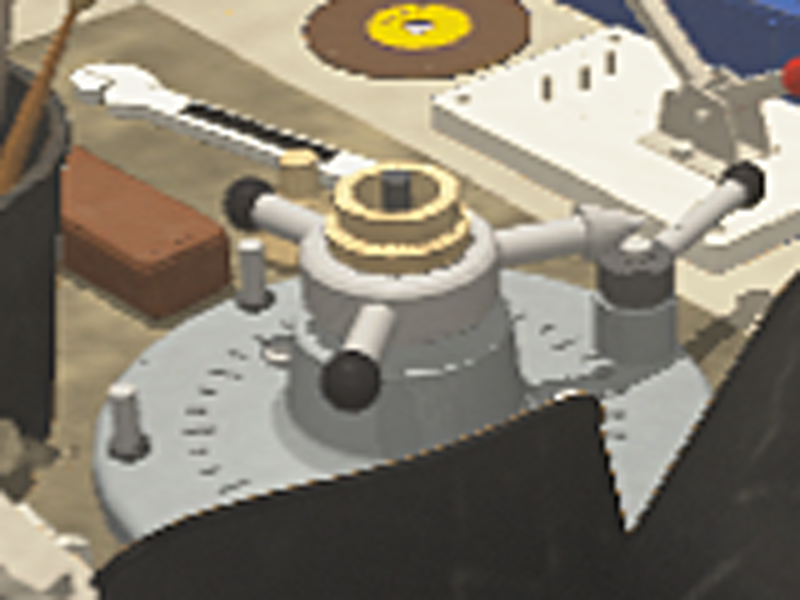

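```bash
python3 - <<'E'
from h import *
c=viewer.capture('top')
P=lambda u,v,z: pix2world(c,230+u/5-.4,190+v/5-.4,z)
pt={k:P(*v) for k,v in dict(b1=(302,128,80),b2=(189,408,80),tip=(543,376,80),sq=(147,447,45),pa=(347,92,45),pb=(136,208,45),bt=(720,308,50),bp=(545,352,62),fl=(332.5,325,18),collar=(325,290,105),nut=(198,590,10),bolt=(37,280,10),cone=(470,0,45),mark1=(432,399,18)).items()}
for k,p in pt.items(): print(k,np.round(p,1))
# fit centre: balls at 78? 
C=pt['fl']
for C in(pt['fl'],pt['collar']):
  for k,p in pt.items():
    d=p-C; print(k,round(np.hypot(d[0],d[1]),1),round(np.degrees(np.arctan2(d[1],d[0])),1))
  print()
E
```

```text
b1 [685.6   0.8  80. ]
b2 [561.8  49.   80. ]
tip [ 575.1 -104.5   80. ]
sq [547.9  71.1  45. ]
pa [710.2 -17.8  45. ]
pb [656.5  77.8  45. ]
bt [ 609.  -185.8   50. ]
bp [ 587.8 -106.3   62. ]
fl [606.3 -10.4  18. ]
collar [609.4 -10.7 105. ]
nut [485.5  50.9  10. ]
bolt [629.1 127.7  10. ]
cone [753.5 -74.4  45. ]
mark1 [571.8 -56.3  18. ]
b1 80.2 8.0
b2 74.3 126.8
tip 99.1 -108.3
sq 100.2 125.6
pa 104.2 -4.1
pb 101.5 60.3
bt 175.4 -89.1
bp 97.7 -100.9
fl 0.0 0.0
collar 3.2 -6.0
nut 135.5 153.1
bolt 140.0 80.6
cone 160.6 -23.5
mark1 57.4 -127.0

b1 77.1 8.6
b2 76.5 128.6
tip 99.8 -110.1
sq 102.4 126.9
pa 101.0 -4.0
pb 100.3 62.0
bt 175.1 -90.1
bp 98.0 -102.7
fl 3.2 174.0
collar 0.0 0.0
nut 138.4 153.6
bolt 139.9 81.9
cone 157.5 -23.8
mark1 59.1 -129.6
```

```bash
python3 - <<'E'
import cv2
im=cv2.imread('pics/scene0.png')[30:330,140:540]; cv2.imwrite('pics/s1.png',cv2.resize(im,(800,600),interpolation=cv2.INTER_CUBIC))
im=cv2.imread('pics/top0.png')[90:330,150:470]; cv2.imwrite('pics/t1.png',cv2.resize(im,(800,600),interpolation=cv2.INTER_CUBIC))
E
```

```text
(no output)
```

View pics/s1.png

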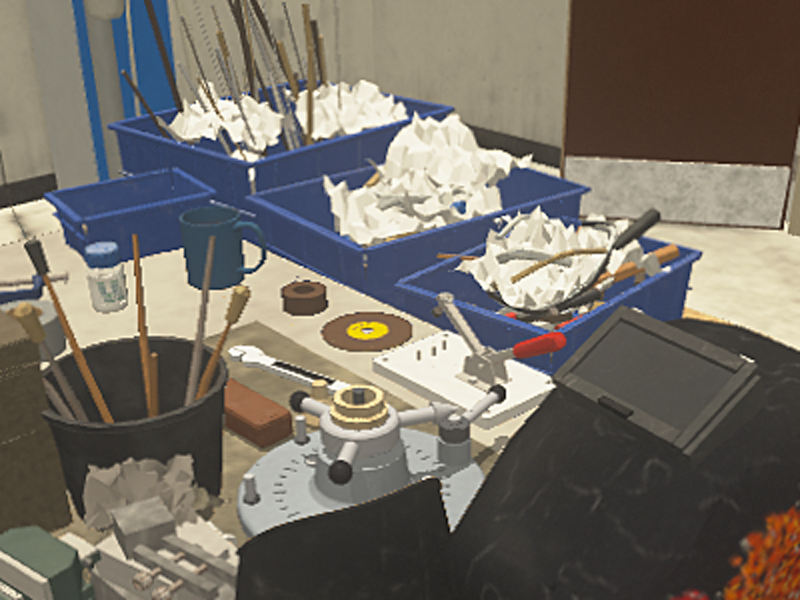

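View pics/t1.png

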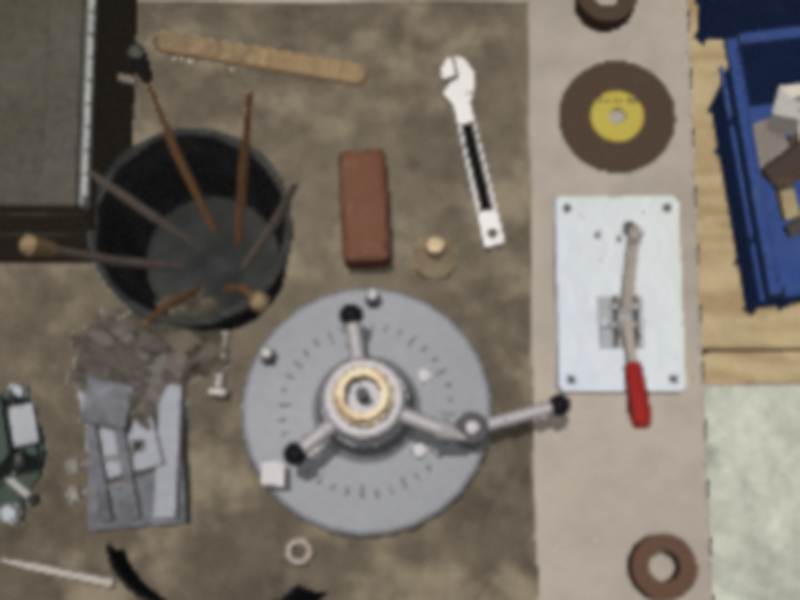

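```bash
cat >> h.py <<'E'
def ray(c,u,v):
    a=pix2world(c,u,v,0.); p=np.array(c['xyz']); d=a-p; return p,d/np.linalg.norm(d)
def tri(c1,p1,c2,p2):
    a,d=ray(c1,*p1); b,e=ray(c2,*p2)
    A=np.array([d,-e]).T; s=np.linalg.lstsq(A,b-a,rcond=None)[0]; x=a+s[0]*d; y=b+s[1]*e
    return (x+y)/2,np.linalg.norm(x-y)
E
python3 - <<'E'
from h import *
t=viewer.capture('top'); s=viewer.capture('scene')
T=lambda u,v:(150+u/2.5,90+v/2.5); S=lambda u,v:(140+u/2,30+v/2)
for n,a,b in [('ballstick',(258,300),(241,290)),('greystick',(293,187),(211,238)),('brown',(249,95),(135,236)),('knob bp',(473,428),(452,411)),('bt',(559,405),(497,393)),('redtip',(640,425),(562,341)),('b1',(351,315),(299,400)),('b2',(294,454),(341,471))]:
    p,e=tri(t,T(*a),s,S(*b)); print(n,np.round(p),round(e,1))
for z in (120,140): print('rim right/bottom/left',[np.round(pix2world(t,*T(*q),z)).tolist() for q in ((291,230),(200,327),(90,235),(190,130))])
for z in (100,150,200,250): print('mask',z,[np.round(pix2world(t,*q,z)).tolist() for q in ((260,345),(320,342),(370,346),(396,390))])
E
```

```text
ballstick [666.  64. 216.] 0.3
greystick [751.  37. 233.] 1.5
brown [828.  73. 224.] 1.3
knob bp [ 586. -106.   69.] 4.1
bt [ 607. -186.   50.] 0.3
redtip [ 582. -250.   96.] 1.7
b1 [684.   0.  81.] 1.4
b2 [561.  48.  81.] 0.6
rim right/bottom/left [[750.0, 50.0, 120.0], [665.0, 125.0, 120.0], [746.0, 221.0, 120.0], [840.0, 138.0, 120.0]]
rim right/bottom/left [[744.0, 47.0, 140.0], [661.0, 122.0, 140.0], [740.0, 216.0, 140.0], [832.0, 134.0, 140.0]]
mask 100 [[407.0, 60.0, 100.0], [412.0, -64.0, 100.0], [404.0, -167.0, 100.0], [316.0, -218.0, 100.0]]
mask 150 [[409.0, 54.0, 150.0], [414.0, -64.0, 150.0], [406.0, -162.0, 150.0], [323.0, -210.0, 150.0]]
mask 200 [[412.0, 49.0, 200.0], [417.0, -63.0, 200.0], [409.0, -156.0, 200.0], [330.0, -202.0, 200.0]]
mask 250 [[414.0, 43.0, 250.0], [419.0, -63.0, 250.0], [412.0, -151.0, 250.0], [337.0, -194.0, 250.0]]
```

arm_command(delta_pos=[[240,-340,50],[240,-340,50],[240,-340,50],[240,-340,50],[240,-340,50],[240,-340,50],[240,-340,50],[240,-340,50],[240,-340,50],[240,-340,50]], rot=[[0,0,-0.7],[0,0,-0.7],[0,0,-0.7],[0,0,-0.7],[0,0,-0.7],[0,0,-0.7],[0,0,-0.7],[0,0,-0.7],[0,0,-0.7],[0,0,-0.7]], claw=[1,1,1,1,1,1,1,1,1,1])

```text
time_s: 2.48
position: [376.7, 269.9, 455.0]
orientation: [1.397, 2.814, 0.001]
force: [0.0, 0.9, -0.2]
width: 0.3
```

arm_command(delta_pos=[[242,-340,-50],[242,-340,-50],[242,-340,-50],[242,-340,-50],[242,-340,-50],[242,-340,-50],[242,-340,-50],[242,-340,-50],[242,-340,-50],[242,-340,-50]], rot=[[0,0,-0.65],[0,0,-0.65],[0,0,-0.65],[0,0,-0.65],[0,0,-0.65],[0,0,-0.65],[0,0,-0.65],[0,0,-0.65],[0,0,-0.65],[0,0,-0.65]], claw=[1,1,1,1,1,1,1,1,1,1])

```text
time_s: 3.32
position: [616.8, -67.4, 404.6]
orientation: [2.223, 2.22, 0.0]
force: [0.8, 0.1, -0.5]
width: 0.001
```

```bash
python3 - <<'E'
from h import *
s=ctrl.sense(); Q=rot(s['orientation']); print(s['time_s'],s['position'],s['width'],np.round(Q,3),s['joint_pos'])
c=viewer.capture('wrist'); cv2.imwrite('pics/w1.png',c['frame']); print({k:v for k,v in c.items() if k!='frame'})
E
```

```text
3.3167 [616.80359265 -67.40440764 404.61075767] 0.0009258255658390535 [[ 0.001  1.     0.   ]
 [ 1.    -0.001  0.   ]
 [ 0.     0.    -1.   ]] [-1.11290753e-01  3.46023949e-01  1.64371421e+00  1.00283835e-04
  1.15160940e+00 -1.09990226e-01]
{'fov_y': 63.42047817835606, 'cx': 320.8024428050877, 'cy': 245.96141311309052, 'k1': -0.029997557328644887, 'xyz': array([617.26490709,  10.68210566, 383.85389261]), 'attitude': array([ 2.86175366e+00, -6.39774188e-04,  9.54822755e-04])}
```

View pics/w1.png

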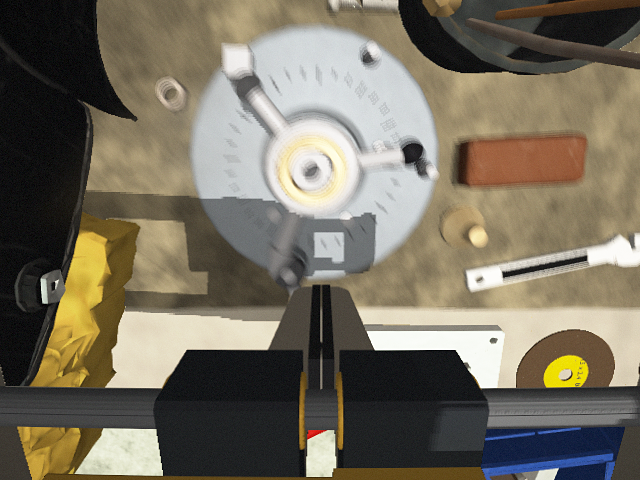

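```bash
python3 - <<'E'
from h import *
c=viewer.capture('wrist'); im=c['frame'][20:300,170:490]; cv2.imwrite('pics/w2.png',cv2.resize(im,(800,700),interpolation=cv2.INTER_CUBIC)[:600]); print(c['xyz'],c['attitude'])
import pickle; pickle.dump(c,open('w2.pkl','wb'))
E
```

```text
[620.60710381   5.76853517 382.5927835 ] [ 2.85857094 -0.00312986  0.00378834]
```

View pics/w2.png

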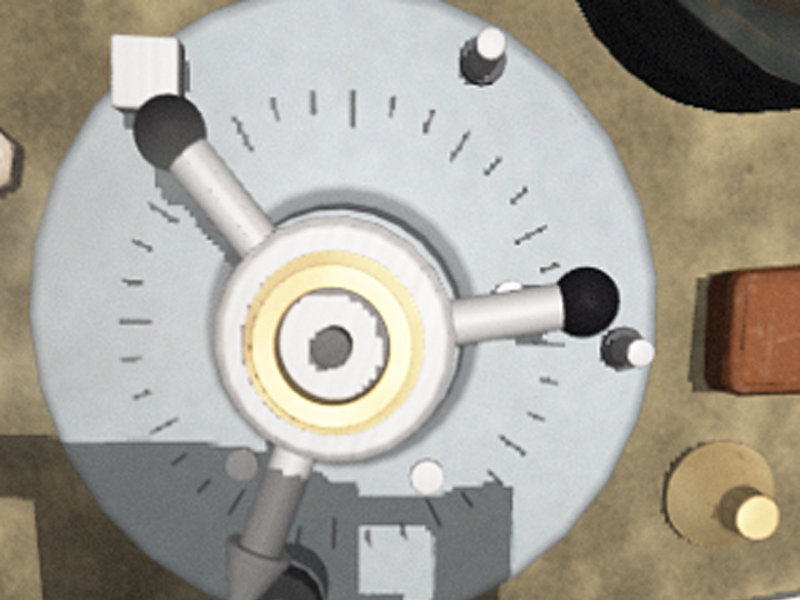

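```bash
cat > m.py <<'E'
from h import *
import pickle
from scipy.optimize import least_squares
def meas(c,pts,x0,y0,s):
    W={k:pix2world(c,x0+(v[0]+.5)/s-.5,y0+(v[1]+.5)/s-.5,v[2]) for k,v in pts.items()}
    for k,p in W.items(): print(k,np.round(p,1))
    return W
E
python3 - <<'E'
from m import *
c=pickle.load(open('w2.pkl','rb'))
W=meas(c,dict(b1=(588,301,80),b2=(170,132,80),sq=(142.5,67,45),pa=(641,352,45),pb=(490,42,45),stud=(331,347,118),a1=(457,324,80),a2=(254,242,80),a3=(290,465,80),ar=(258,545,80),flL=(31,290,18),flR=(657,290,18)),170,20,2.5)
for C in (W['stud'][:2],(W['flL'][:2]+W['flR'][:2])/2,np.array([608,-10.5])):
  print(C)
  for k,p in W.items():
    d=p[:2]-C; print(k,round(np.hypot(*d),1),round(np.degrees(np.arctan2(d[1],d[0])),1),end='; ')
E
```

```text
b1 [684.9   0.8  80. ]
b2 [561.5  48.4  80. ]
sq [547.   72.7  45. ]
pa [711.5 -16.6  45. ]
pb [657.1  79.6  45. ]
stud [608.9 -10.4 118. ]
a1 [645.5  -6.   80. ]
a2 [584.8  17.9  80. ]
a3 [593.7 -49.1  80. ]
ar [582.7 -75.2  80. ]
flL [495.8   4.3  18. ]
flR [723.1   3.7  18. ]
[608.87751836 -10.42298412]
b1 76.9 8.4; b2 75.5 128.8; sq 103.6 126.7; pa 102.8 -3.5; pb 102.1 61.8; stud 0.0 0.0; a1 36.9 6.9; a2 37.2 130.4; a3 41.6 -111.4; ar 69.9 -112.0; flL 114.0 172.6; flR 115.1 7.1; [609.43797559   3.98581182]
b1 75.6 -2.4; b2 65.3 137.2; sq 92.8 132.3; pa 104.1 -11.4; pb 89.4 57.8; stud 14.4 -92.2; a1 37.4 -15.4; a2 28.3 150.6; a3 55.4 -106.5; ar 83.6 -108.6; flL 113.6 179.9; flR 113.6 -0.1; [608.  -10.5]
b1 77.8 8.4; b2 75.0 128.3; sq 103.1 126.3; pa 103.7 -3.4; pb 102.6 61.4; stud 0.9 5.0; a1 37.8 6.9; a2 36.7 129.3; a3 41.2 -110.3; ar 69.5 -111.3; flL 113.2 172.5; flR 115.9 7.0;
```

arm_command(delta_pos=[[0,0,-30],[0,0,-60],[0,0,-90],[0,0,-120],[0,0,-140],[0,0,-152],[0,0,-152]], rot=[[0,0,0],[0,0,0],[0,0,0],[0,0,0],[0,0,0],[0,0,0],[0,0,0]], claw=[1,1,1,1,1,1,1])

```text
time_s: 4.0
position: [614.9, -64.8, 250.4]
orientation: [-2.22, -2.218, 0.004]
force: [-0.6, 0.2, 0.4]
width: 0.005
```

```bash
python3 - <<'E'
from h import *
s=ctrl.sense(); print(s['time_s'],s['position'],s['force'])
c=viewer.capture('wrist'); cv2.imwrite('pics/w3.png',c['frame'])
# plan
C=np.array([608.7,-10.4]); r=61
p0=np.array([619.5,-70.3])
for a in range(-80,-220,-4):
    p=C+r*np.array([np.cos(np.radians(a)),np.sin(np.radians(a))]); print(a,np.round(p-p0,1))
E
```

```text
4.0 [614.8539212  -64.81335136 250.40140006] [-0.62357839  0.17502979  0.35976866]
-80 [-0.2 -0.2]
-84 [-4.4 -0.8]
-88 [-8.7 -1.1]
-92 [-12.9  -1.1]
-96 [-17.2  -0.8]
-100 [-21.4  -0.2]
-104 [-25.6   0.7]
-108 [-29.7   1.9]
-112 [-33.7   3.3]
-116 [-37.5   5.1]
-120 [-41.3   7.1]
-124 [-44.9   9.3]
-128 [-48.4  11.8]
-132 [-51.6  14.6]
-136 [-54.7  17.5]
-140 [-57.5  20.7]
-144 [-60.2  24. ]
-148 [-62.5  27.6]
-152 [-64.7  31.3]
-156 [-66.5  35.1]
-160 [-68.1  39. ]
-164 [-69.4  43.1]
-168 [-70.5  47.2]
-172 [-71.2  51.4]
-176 [-71.7  55.6]
-180 [-71.8  59.9]
-184 [-71.7  64.2]
-188 [-71.2  68.4]
-192 [-70.5  72.6]
-196 [-69.4  76.7]
-200 [-68.1  80.8]
-204 [-66.5  84.7]
-208 [-64.7  88.5]
-212 [-62.5  92.2]
-216 [-60.2  95.8]
```

View pics/w3.png

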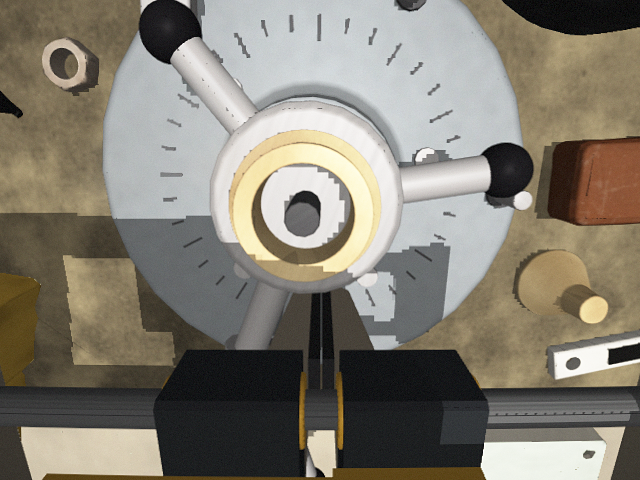

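```bash
python3 - <<'E'
from h import *
s=ctrl.sense(); print(s['time_s'],s['position'],s['orientation'],s['joint_vel'])
c=viewer.capture('wrist');print(c['xyz'],c['attitude'])
s=ctrl.sense(); print(s['time_s'],s['position'],s['orientation'],s['joint_vel'])
E
```

```text
4.05 [615.63383538 -64.96481313 252.21626677] [-2.22118209e+00 -2.21952735e+00  1.78303604e-03] [-0.00248018 -0.03356569 -0.02936794 -0.00144509  0.0133452  -0.00144312]
[615.97442993  13.11824113 231.44186348] [ 2.86197904e+00  6.09120668e-04 -2.09253719e-03]
4.1 [616.21986412 -65.10089779 253.45234641] [2.22220220e+00 2.22042583e+00 3.59541973e-04] [-2.31043695e-03 -2.15934630e-02 -1.78495076e-02 -1.88077627e-03
  3.06613492e-03 -5.64442347e-05]
```

arm_command(delta_pos=[[1,-3,-1],[1,-5.5,-2],[-6,-6,-2],[-11.5,-6,-2],[-17,-5.5,-2],[-22,-4.5,-2],[-27,-3,-2],[-32,-1.5,-2],[-37,1,-2],[-41.5,3.5,-2]], rot=[[0,0,0],[0,0,0],[0,0,0],[0,0,-0.09],[0,0,-0.18],[0,0,-0.26],[0,0,-0.35],[0,0,-0.44],[0,0,-0.52],[0,0,-0.61]], claw=[1,1,1,1,1,1,1,1,1,1])

```text
time_s: 4.93
position: [574.7, -62.1, 252.0]
orientation: [2.788, 1.444, 0.004]
force: [2.1, -0.8, -0.6]
width: 0.004
```

```bash
python3 - <<'E'
from h import *
for i in range(2):
    c=viewer.capture('wrist')
    s=ctrl.sense(); print(s['time_s'],s['position'],s['force']); p=s['position'][:2]-[608.7,-10.4]; print(np.hypot(*p),np.degrees(np.arctan2(p[1],p[0])))
cv2.imwrite('pics/w4.png',c['frame'])
E
```

```text
4.9833 [573.80378461 -61.77291732 251.80376182] [ 1.38785859 -0.01559856  1.13129848]
62.104126131043984 -124.18719368872091
5.0333 [574.12391416 -61.85943494 251.76825492] [ 0.62009007 -1.05702969 -0.3448235 ]
61.996606001054694 -123.8975304789706
```

View pics/w4.png

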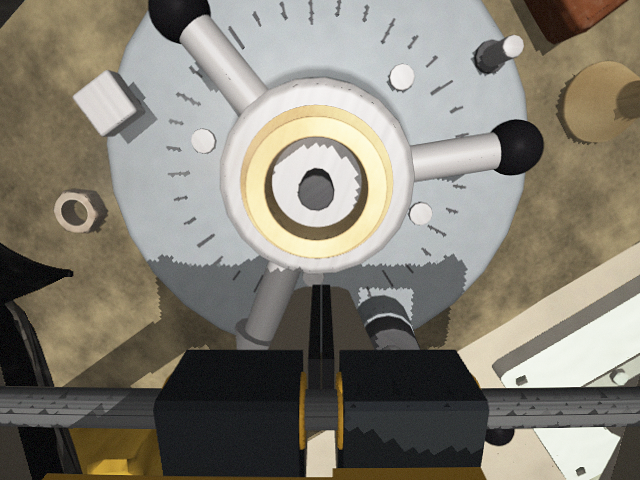

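arm_command(delta_pos=[[-4,4,0],[-8,7.5,0],[-11.5,11.5,0],[-15,15.5,0],[-18,20,0],[-20.5,25,0],[-22.5,29.5,0],[-24,34.5,0],[-25.5,40,0],[-26,45,0]], rot=[[0,0,-0.09],[0,0,-0.17],[0,0,-0.26],[0,0,-0.35],[0,0,-0.44],[0,0,-0.52],[0,0,-0.61],[0,0,-0.7],[0,0,-0.79],[0,0,-0.87]], claw=[1,1,1,1,1,1,1,1,1,1])

```text
time_s: 5.87
position: [548.3, -17.1, 251.4]
orientation: [3.138, 0.139, 0.001]
force: [-0.5, -3.2, 2.4]
width: 0.007
```

```bash
python3 - <<'E'
from h import *
import pickle
for i in range(3):
    c=viewer.capture('wrist')
    s=ctrl.sense(); print(s['time_s'],s['position'],s['force']); p=s['position'][:2]-[608.7,-10.4]; print(np.hypot(*p),np.degrees(np.arctan2(p[1],p[0])))
cv2.imwrite('pics/w5.png',c['frame']);pickle.dump(c,open('w5.pkl','wb'))
E
```

```text
5.9167 [548.27605847 -16.43879566 251.38048564] [-0.42199103 -0.72588332  0.14950727]
60.72495173433027 -174.2927853008249
5.9667 [548.3580814  -16.66789826 251.27083631] [-0.0738147   0.5803941   0.73880555]
60.666578020788634 -174.06978067879936
6.0167 [548.39681061 -16.85800753 251.13931308] [-0.81313586  0.11646688  0.01908596]
60.64800501282501 -173.88736001675133
```

View pics/w5.png

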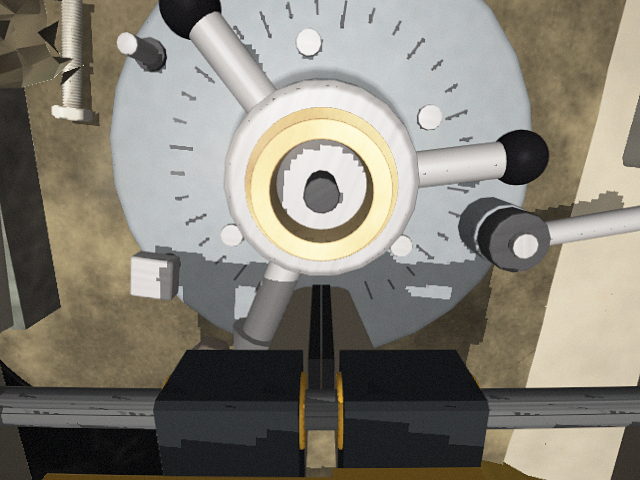

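```bash
python3 - <<'E'
from m import *
c=pickle.load(open('w5.pkl','rb'))
W=meas(c,dict(b1=(522,157,80),b2=(191,5,80),sq=(151,274,45),stud=(322,190,118),a1=(420,172,80),a2=(260,95,80),a3=(284,272,80),ar=(253,335,80),pin=(127,43,45)),0,0,1)
C=np.array([608.7,-10.4])
for k,p in W.items():
    d=p[:2]-C; print(k,round(np.hypot(*d),1),round(np.degrees(np.arctan2(d[1],d[0])),1),end='; ')
E
```

```text
b1 [625.4 -86.5  80. ]
b2 [665.5  39.7  80. ]
sq [550.5  70.6  45. ]
stud [610.7 -10.9 118. ]
a1 [616.  -48.4  80. ]
a2 [638.   14.2  80. ]
a3 [570.7   0.8  80. ]
ar [540.6  12.3  80. ]
pin [657.5  78.9  45. ]
b1 77.9 -77.6; b2 75.7 41.4; sq 99.7 125.7; stud 2.1 -14.0; a1 38.6 -79.1; a2 38.3 39.9; a3 39.7 163.5; ar 71.8 161.6; pin 101.7 61.4;
```

arm_command(delta_pos=[[-0.7,5.4,0],[-0.6,10.8,0],[0.1,16,0],[1.1,21.3,0],[2.6,26.4,0],[4,29.8,0],[4,29.8,0]], rot=[[0,0,-0.09],[0,0,-0.17],[0,0,-0.26],[0,0,-0.35],[0,0,-0.4],[0,0,-0.4],[0,0,-0.4]], claw=[1,1,1,1,1,1,1])

```text
time_s: 6.6
position: [552.6, 13.1, 250.8]
orientation: [-3.105, 0.478, 0.0]
force: [-0.5, -1.0, 0.1]
width: 0.007
```

```bash
cat > snap.py <<'E'
import sys
from m import *
n=sys.argv[1]; cam=sys.argv[2] if len(sys.argv)>2 else 'wrist'
viewer.capture(cam); viewer.capture(cam); c=viewer.capture(cam)
s=ctrl.sense(); p=s['position'][:2]-[608.7,-10.4]; print(s['time_s'],s['position'],s['force'],s['orientation'],np.hypot(*p),np.degrees(np.arctan2(p[1],p[0])))
cv2.imwrite(f'pics/{n}.png',c['frame']);pickle.dump(c,open(n+'.pkl','wb'))
E
python3 snap.py w6
```

```text
6.75 [552.41557018  12.85557722 250.79116691] [ 0.72744117 -0.2575309   0.29357768] [-3.10432516e+00  4.81252252e-01  2.27813756e-04] 60.89958055204456 157.55058526958172
```

View pics/w6.png

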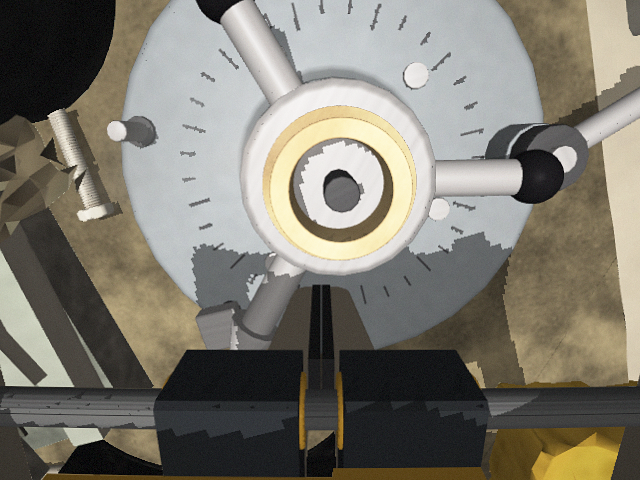

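```bash
python3 - <<'E'
from m import *
c=pickle.load(open('w6.pkl','rb'))
W=meas(c,dict(b1=(537,176,80),a1=(437,177.5,80),a1b=(512,177,80),a2=(285,90,80),a2b=(238,15,80),a3=(286,268,80),ar=(253,330,80),pin=(117,131,45),stud=(343,191,118)),0,0,1)
C=np.array([608.7,-10.4])
for k,p in W.items():
    d=p[:2]-C; print(k,round(np.hypot(*d),1),round(np.degrees(np.arctan2(d[1],d[0])),1),end='; ')
E
```

```text
b1 [587.4 -85.3  80. ]
a1 [598.4 -47.9  80. ]
a1b [590.  -75.8  80. ]
a2 [645.7  -2.5  80. ]
a2b [673.9   5.1  80. ]
a3 [581.2  19.2  80. ]
ar [558.9  41.8  80. ]
pin [657.2  78.7  45. ]
stud [609.9 -11.4 118. ]
b1 77.8 -105.9; a1 38.9 -105.3; a1b 68.0 -106.0; a2 37.8 12.0; a2b 67.1 13.4; a3 40.4 132.9; ar 72.2 133.7; pin 101.5 61.5; stud 1.6 -40.5;
```

arm_command(delta_pos=[[1,2.2,0],[2,4.2,0],[2.6,5.7,0],[2.6,5.7,0]], rot=[[0,0,-0.03],[0,0,-0.06],[0,0,-0.1],[0,0,-0.1]], claw=[1,1,1,1])

```text
time_s: 7.08
position: [555.0, 18.5, 250.8]
orientation: [3.076, -0.64, -0.001]
force: [-0.5, -1.6, 1.3]
width: 0.006
```

```bash
python3 snap.py w7; python3 snap.py t7 top; python3 - <<'E'
import cv2
im=cv2.imread('pics/t7.png')[190:310,230:390]; cv2.imwrite('pics/t7d.png',cv2.resize(im,(800,600),interpolation=cv2.INTER_CUBIC))
E
```

```text
7.2333 [554.95369017  18.43931025 250.78873387] [-1.40607212 -1.91326435  0.78741481] [ 3.07629234e+00 -6.36676648e-01 -2.54522169e-04] 60.99484925470791 151.78278740006374
7.3833 [554.96032324  18.48040775 250.77413165] [-0.91801372 -3.35946771  0.14344408] [ 3.07592043e+00 -6.38534393e-01 -2.94293749e-04] 61.00844867461263 151.74583227542027
```

View pics/w7.png

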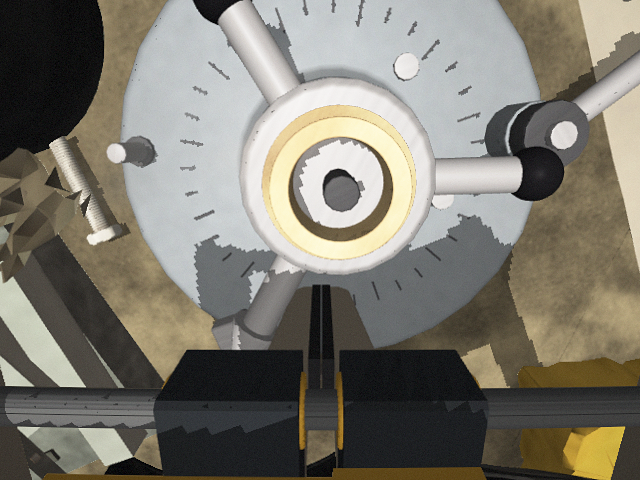

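View pics/t7d.png

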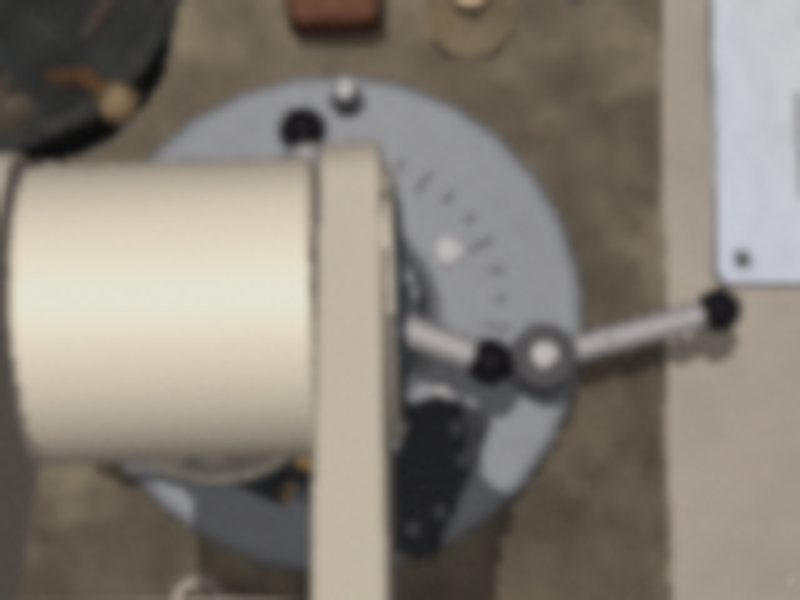

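```bash
python3 - <<'E'
from m import *
c=pickle.load(open('w7.pkl','rb'))
W=meas(c,dict(b1=(540,173.5,80),a1=(437,177,80),a1b=(512,175,80),a2=(285,90,80),a2b=(238,15,80),a3=(286,268,80),ar=(254,331,80),pin=(117,153,45),stud=(342,191,118)),0,0,1)
C=np.array([608.7,-10.4])
for k,p in W.items():
    d=p[:2]-C; print(k,round(np.hypot(*d),1),round(np.degrees(np.arctan2(d[1],d[0])),1),end='; ')
E
```

```text
b1 [580.3 -84.1  80. ]
a1 [594.7 -46.8  80. ]
a1b [584.  -73.8  80. ]
a2 [646.1  -6.3  80. ]
a2b [675.   -1.6  80. ]
a3 [584.1  21.8  80. ]
ar [563.6  46.3  80. ]
pin [657.2  78.5  45. ]
stud [609.7 -11.3 118. ]
b1 79.0 -111.1; a1 39.0 -111.1; a1b 68.1 -111.3; a2 37.6 6.3; a2b 66.8 7.6; a3 40.5 127.4; ar 72.5 128.5; pin 101.3 61.4; stud 1.4 -41.4;
```

arm_command(delta_pos=[[0.4,0.8,0],[0.9,1.6,0],[0.9,1.6,0],[0.9,1.6,0],[-1,-3,0],[-4,-8,0],[-4,-8,25],[-4,-8,60],[-4,-8,95],[-4,-8,130]], rot=[[0,0,0],[0,0,0],[0,0,0],[0,0,0],[0,0,0],[0,0,0],[0,0,0],[0,0,0],[0,0,0],[0,0,0]], claw=[1,1,1,1,1,1,1,1,1,1])

```text
time_s: 8.22
position: [550.5, 10.3, 382.1]
orientation: [-3.076, 0.64, 0.001]
force: [0.1, -0.6, -0.0]
width: 0.008
```

```bash
python3 snap.py w8
```

```text
8.3667 [551.6910744   10.39124641 383.6981371 ] [-0.59684746  0.89941739 -1.38793775] [-3.07417754  0.63983173 -0.00895792] 60.68190443430917 159.96300635805085
```

View pics/w8.png

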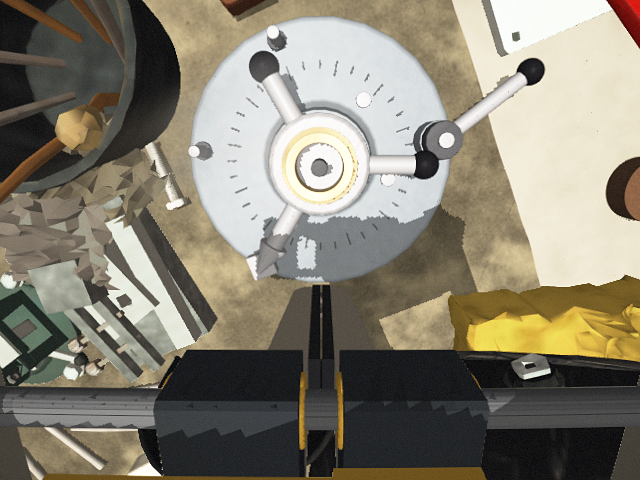

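```bash
python3 - <<'E'
from m import *
import os
t=viewer.capture('top'); s=viewer.capture('scene')
T=lambda u,v:(150+u/2.5,90+v/2.5); S=lambda u,v:(140+u/2,30+v/2)
for n,a,b in [('clampend',(632,230),(442,297)),('redtip',(640,425),(562,341)),('redstart',(632,365),(515,350))]:
    p,e=tri(t,T(*a),s,S(*b)); print(n,np.round(p),round(e,1))
print('plate',[np.round(pix2world(t,*T(*q),20)).tolist() for q in ((556,198),(556,390),(686,390))])
cv2.imwrite('pics/t8.png',cv2.resize(t['frame'][190:310,230:390],(800,600),interpolation=cv2.INTER_CUBIC))
c=pickle.load(open('w8.pkl','rb'))
W=meas(c,dict(b1=(426,165,80),b2=(264,67,80),tip=(261,278,80),ar=(279,240,80),a1=(372,164,80),a2=(295,112,80),a3=(298,210,80),stud=(320,167,118),pin1=(194,152,45),pin2=(271,32,45),bp=(447,140,66),bt=(531,70,50)),0,0,1)
C=np.array([608.7,-10.4])
for k,p in W.items():
    d=p[:2]-C; print(k,round(np.hypot(*d),1),round(np.degrees(np.arctan2(d[1],d[0])),1),end='; ')
cv2.imwrite('pics/w8c.png',cv2.resize(c['frame'][180:300,220:380],(800,600),interpolation=cv2.INTER_CUBIC))
print(ctrl.sense()['position'])
E
```

```text
clampend [ 758. -249.   89.] 0.6
redtip [ 582. -250.   96.] 1.7
redstart [ 642. -249.   65.] 2.8
plate [[810.0, -191.0, 20.0], [625.0, -187.0, 20.0], [625.0, -307.0, 20.0]]
b1 [577.7 -82.1  80. ]
b2 [684.   -2.7  80. ]
tip [547.   65.5  80. ]
ar [569.2  39.5  80. ]
a1 [593.9 -46.4  80. ]
a2 [648.7 -10.   80. ]
a3 [584.5  16.7  80. ]
stud [609.2 -12.1 118. ]
pin1 [656.5  78.8  45. ]
pin2 [711.4 -16.   45. ]
bp [ 586.6 -105.9   66. ]
bt [ 608.5 -186.5   50. ]
b1 78.1 -113.4; b2 75.7 5.8; tip 97.8 129.1; ar 63.6 128.4; a1 38.9 -112.4; a2 40.0 0.5; a3 36.3 131.8; stud 1.8 -74.5; pin1 101.2 61.8; pin2 102.8 -3.1; bp 98.0 -103.0; bt 176.1 -90.1; [550.54306661  10.44665462 380.31081032]
```

View pics/w8c.png

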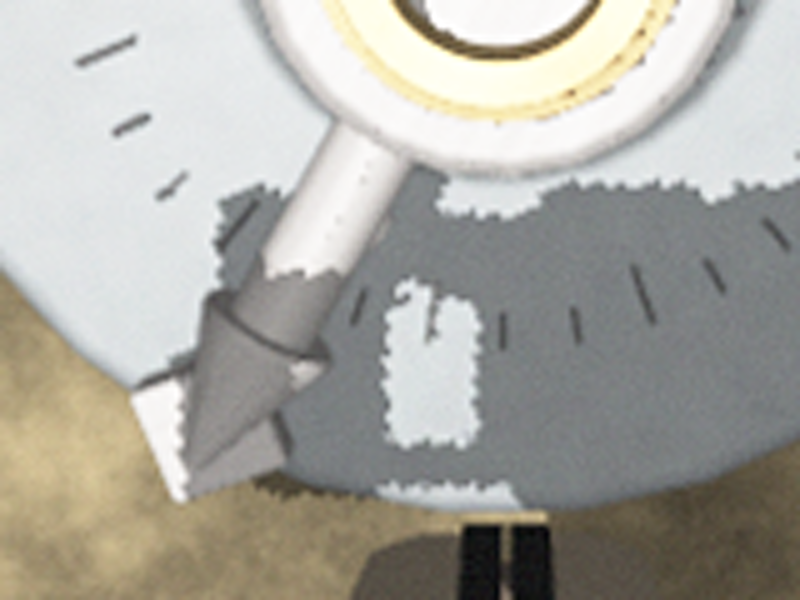

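View pics/t8.png

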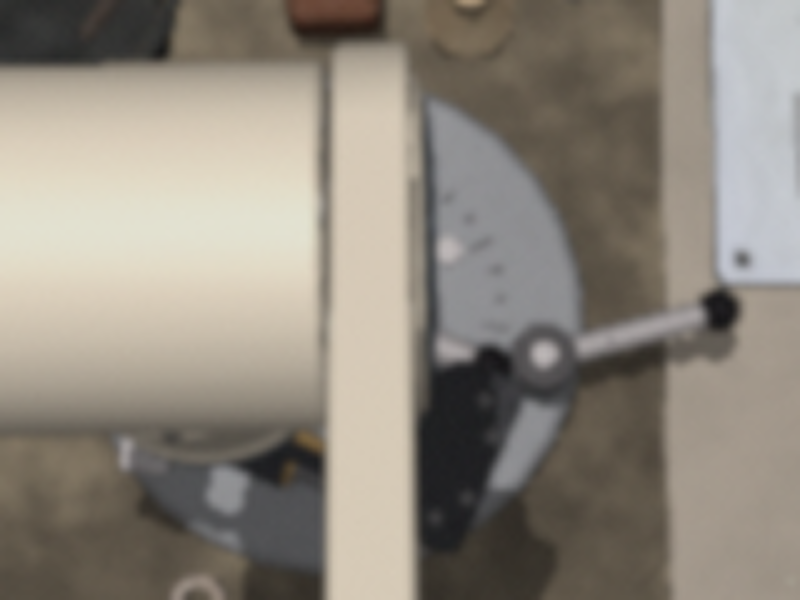

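arm_command(delta_pos=[[10,-30,10],[20,-60,20],[30,-90,20],[40,-120,20],[55,-145,20],[70,-170,20],[80,-180,20],[80,-180,20],[80,-180,20],[80,-180,20]], rot=[[0,0,0.12],[0,0,0.24],[0,0,0.36],[0,0,0.48],[0,0,0.6],[0,0,0.72],[0,0,0.84],[0,0,0.96],[0,0,1.08],[0,0,1.2]], claw=[1,1,1,1,1,1,1,1,1,1])

```text
time_s: 9.3
position: [630.6, -169.8, 397.9]
orientation: [-2.894, -1.215, 0.005]
force: [0.3, 0.8, -0.2]
width: 0.004
```

arm_command(delta_pos=[[0,0,0],[0,0,0],[0,0,0],[0,0,0],[0,0,0],[0,0,0],[0,0,0]], rot=[[0,0,0.12],[0,0,0.24],[0,0,0.36],[0,0,0.48],[0,0,0.5],[0,0,0.5],[0,0,0.5]], claw=[1,1,1,1,1,1,1])

```text
time_s: 9.88
position: [630.8, -169.3, 399.6]
orientation: [-2.513, -1.883, 0.002]
force: [-0.3, -0.4, -0.1]
width: 0.003
```

```bash
python3 snap.py w9;python3 snap.py t9 top; python3 - <<'E'
import cv2
cv2.imwrite('pics/w9c.png',cv2.resize(cv2.imread('pics/w9.png')[0:240,160:480],(800,600),interpolation=cv2.INTER_CUBIC))
cv2.imwrite('pics/t9c.png',cv2.resize(cv2.imread('pics/t9.png')[190:310,230:390],(800,600),interpolation=cv2.INTER_CUBIC))
E
```

```text
10.0333 [ 631.00110514 -169.33565398  400.39410923] [ 0.31150918  0.49331646 -0.69604149] [-2.51221306e+00 -1.88555734e+00  4.86206836e-04] 160.49262100204342 -82.01267187304556
10.1833 [ 631.04932762 -169.33194829  400.80887723] [ 0.34651497  0.53435538 -0.70617169] [-2.51149600e+00 -1.88730490e+00 -5.21070961e-05] 160.49565923259337 -81.99543998277466
```

View pics/w9.png

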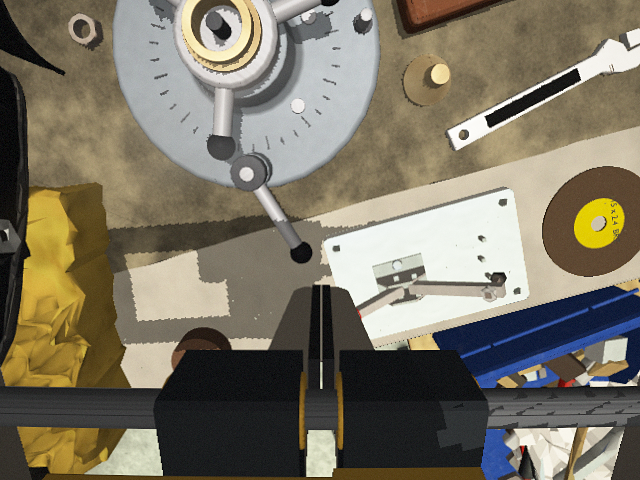

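View pics/w9c.png

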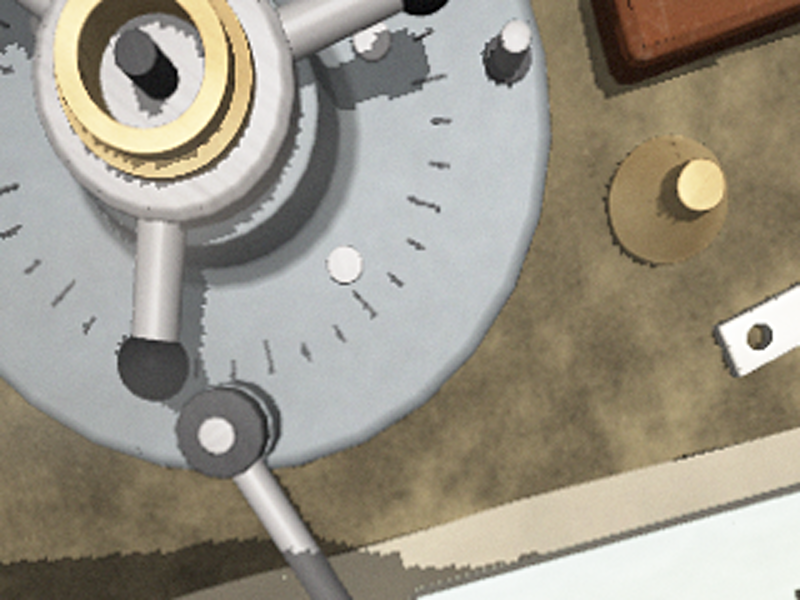

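View pics/t9c.png

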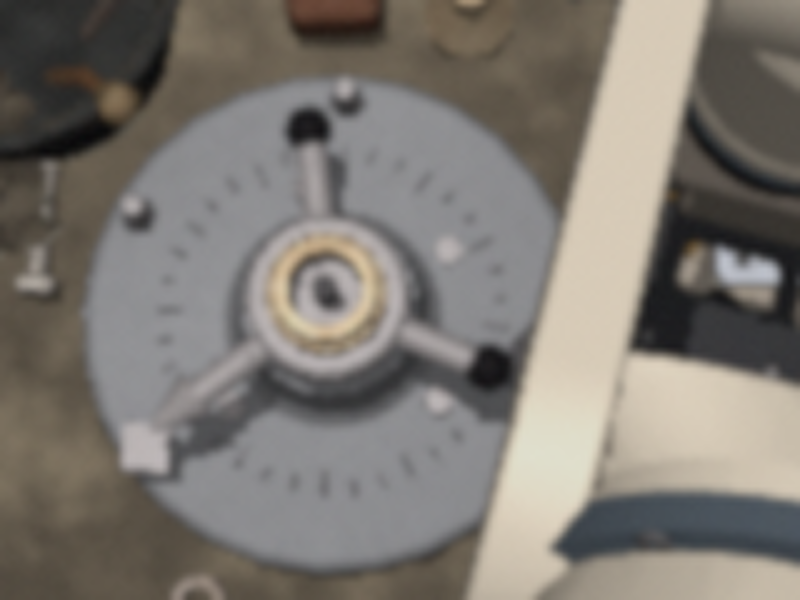

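```bash
python3 - <<'E'
from m import *
c=pickle.load(open('t9.pkl','rb'))
# refine blob centroids: dark balls
im=c['frame'][190:310,230:390]; g=cv2.resize(im,(800,600),interpolation=cv2.INTER_CUBIC).max(axis=2)
def blob(x,y,r,dark):
    w=g[y-r:y+r+1,x-r:x+r+1].astype(float); k=(w<90) if dark else (w>190)
    Y,X=np.nonzero(k); return (x-r+X.mean(),y-r+Y.mean(),k.sum())
for n,a in dict(b2=(309,127,28,1),b1=(488,367,28,1),pa=(347,90,20,0),pb=(135,206,20,0),sq=(145,447,40,0)).items(): print(n,blob(*a))
B2=blob(309,127,28,1);B1=blob(488,367,28,1);SQ=blob(145,447,40,0)
W=meas(c,dict(b1=(*B1[:2],80),b2=(*B2[:2],80),sq=(*SQ[:2],45),sqm=(146,446,45),pa=(347,90,45),pb=(135,206,45),stud=(326,290,118),tip=(160,425,80),ar=(262,353,80)),230,190,5)
for C in (np.array([608.7,-10.4]),W['stud'][:2]):
  print(C)
  for k,p in W.items():
    d=p[:2]-C; print(k,round(np.hypot(*d),1),round(np.degrees(np.arctan2(d[1],d[0])),2),end='; ')
c=pickle.load(open('w9.pkl','rb')); print(c['xyz'])
W=meas(c,dict(b1=(152,367,80),stud=(135,48,118),pa=(516,36,45),bp=(217,436,66),cone=(700,185,46)),160,0,2.5)
W.update(meas(c,dict(bt=(301,252,50)),0,0,1))
C=np.array([608.7,-10.4])
for k,p in W.items():
    d=p[:2]-C; print(k,round(np.hypot(*d),1),round(np.degrees(np.arctan2(d[1],d[0])),1),end='; ')
E
```

```text
b2 (np.float64(308.32153392330383), np.float64(126.35619469026548), np.int64(1356))
b1 (np.float64(490.3717579250721), np.float64(372.75298476739397), np.int64(2429))
pa (np.float64(nan), np.float64(nan), np.int64(0))
pb (np.float64(nan), np.float64(nan), np.int64(0))
sq (np.float64(nan), np.float64(nan), np.int64(0))
b1 [576.6 -81.6  80. ]
b2 [686.4  -2.   80. ]
sq [nan nan nan]
sqm [548.4  71.6  45. ]
pa [711.2 -17.8  45. ]
pb [657.4  78.3  45. ]
stud [607.5 -11.7 118. ]
tip [554.4  61.5  80. ]
ar [585.6  17.7  80. ]
[608.7 -10.4]
b1 78.1 -114.26; b2 78.1 6.17; sq nan nan; sqm 101.8 126.36; pa 102.7 -4.14; pb 101.2 61.21; stud 1.8 -132.87; tip 90.1 127.05; ar 36.3 129.45; [607.45747295 -11.73846502]
b1 76.4 -113.82; b2 79.5 7.03; sq nan nan; sqm 102.1 125.35; pa 103.9 -3.36; pb 103.0 60.96; stud 0.0 0.0; tip 90.4 125.91; ar 36.6 126.61; [652.93659742 -94.34156794 379.41947007]
b1 [578.4 -81.4  80. ]
stud [609.6 -10.8 118. ]
pa [711.7 -17.5  45. ]
bp [ 587.5 -106.9   66. ]
cone [757.4 -75.4  46. ]
bt [ 608.2 -185.7   50. ]
b1 77.2 -113.1; stud 1.0 -24.1; pa 103.3 -3.9; bp 98.8 -102.4; cone 162.2 -23.6; bt 175.3 -90.2; <stdin>:7: RuntimeWarning: Mean of empty slice.
  ret = ret.dtype.type(ret / rcount)
```

```bash
python3 - <<'E'
from m import *
c=pickle.load(open('w8.pkl','rb'))
W=meas(c,dict(tip=(190,470,80),root=(268,328,80),sq=(209,427,45)),220,180,5)
W.update(meas(c,dict(stud=(320,167,118),b1=(426,165,80),b2=(264,67,80),pin1=(194,152,45),pin2=(271,32,45)),0,0,1))
C0=np.array([608.7,-10.4])
# 2D rigid correction from refs stud,pins
ref={'stud':(608.7,-10.4)}
for a,k in((61.6,'pin1'),(-3.5,'pin2')): ref[k]=C0+103*np.array([np.cos(np.radians(a)),np.sin(np.radians(a))])
ks=list(ref); A=np.array([W[k][:2] for k in ks]); B=np.array([ref[k] for k in ks])
M,_=cv2.estimateAffinePartial2D(A,B); print(M)
for k,p in W.items():
    d=M[:,:2]@p[:2]+M[:,2]-C0; print(k,round(np.hypot(*d),1),round(np.degrees(np.arctan2(d[1],d[0])),1))
print(ctrl.sense()['position'])
E
```

```text
tip [551.3  66.3  80. ]
root [567.2  45.3  80. ]
sq [548.2  70.3  45. ]
stud [609.2 -12.1 118. ]
b1 [577.7 -82.1  80. ]
b2 [684.   -2.7  80. ]
pin1 [656.5  78.8  45. ]
pin2 [711.4 -16.   45. ]
[[ 1.00794865  0.01884015 -5.28213875]
 [-0.01884015  1.00794865 13.10105631]]
tip 98.2 125.5
root 71.6 125.3
sq 103.3 125.5
stud 0.3 -132.8
b1 77.6 -115.3
b2 75.8 6.0
pin1 103.1 61.5
pin2 102.9 -3.4
[ 631.04932762 -169.33194829  400.80887723]
```

arm_command(delta_pos=[[8,10,0],[8,10,-35],[8,10,-70],[8,10,-105],[8,10,-140],[8,10,-165],[8,10,-173],[8,10,-173],[8,10,-173]], rot=[[0,0,0],[0,0,0],[0,0,0],[0,0,0],[0,0,0],[0,0,0],[0,0,0],[0,0,0],[0,0,0]], claw=[1,1,1,1,1,1,1,1,1])

```text
time_s: 10.93
position: [639.8, -159.1, 228.6]
orientation: [2.51, 1.888, 0.001]
force: [0.3, -0.6, -0.2]
width: 0.007
```

```bash
python3 snap.py w10; python3 - <<'E'
from h import *
p0=ctrl.sense()['position']; print(p0)
P=np.array([587,-106.5])
for i,b in enumerate(np.linspace(-75,-133,13)):
    d=np.array([np.cos(np.radians(b)),np.sin(np.radians(b))]); n=np.array([-d[1],d[0]])
    q=P+63*d+24*n; print(round(b),np.round(q-p0[:2],1), np.round(q,0))
E
```

```text
11.0833 [ 640.05291888 -159.44045049  230.02291483] [-0.03776376  0.33806488  0.042347  ] [2.50864258 1.88678695 0.00339434] 152.30253249378376 -78.12018367536972
[ 640.05291888 -159.44045049  230.02291483]
-75 [-13.6  -1.7] [ 626. -161.]
-80 [-18.3  -4.8] [ 622. -164.]
-85 [-23.3  -7.6] [ 617. -167.]
-90 [-28.5  -9.8] [ 612. -169.]
-94 [-33.9 -11.7] [ 606. -171.]
-99 [-39.4 -13.1] [ 601. -173.]
-104 [-45. -14.] [ 595. -173.]
-109 [-50.7 -14.4] [ 589. -174.]
-114 [-56.4 -14.4] [ 584. -174.]
-118 [-62.  -13.9] [ 578. -173.]
-123 [-67.6 -12.9] [ 572. -172.]
-128 [-73.1 -11.4] [ 567. -171.]
-133 [-78.5  -9.5] [ 562. -169.]
```

View pics/w10.png

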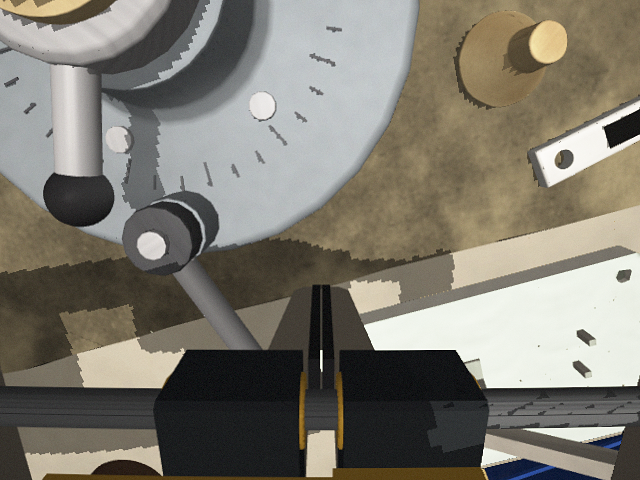

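arm_command(delta_pos=[[-7,-1,-2],[-13.5,-2,-2],[-18.5,-5,-2],[-23.5,-7.5,-2],[-28.5,-10,-2],[-34,-11.5,-2],[-39.5,-13,-2],[-45,-14,-2],[-50.5,-14.5,-2],[-56.5,-14.5,-2]], rot=[[0,0,0],[0,0,0],[0,0,-0.05],[0,0,-0.1],[0,0,-0.15],[0,0,-0.2],[0,0,-0.25],[0,0,-0.3],[0,0,-0.35],[0,0,-0.4]], claw=[1,1,1,1,1,1,1,1,1,1])

```text
time_s: 11.92
position: [582.3, -174.1, 226.7]
orientation: [2.836, 1.347, 0.003]
force: [2.8, 0.4, -0.5]
width: -0.0
```

arm_command(delta_pos=[[-3,0,0],[-6,0.5,0],[-8.5,1,0]], rot=[[0,0,-0.04],[0,0,-0.07],[0,0,-0.1]], claw=[1,1,1])

```text
time_s: 12.17
position: [573.8, -173.0, 226.7]
orientation: [2.9, 1.205, 0.003]
force: [2.4, -0.0, -0.5]
width: 0.003
```

```bash
python3 snap.py w11;python3 snap.py t11 top; python3 - <<'E'
import cv2
cv2.imwrite('pics/t11c.png',cv2.resize(cv2.imread('pics/t11.png')[190:310,230:390],(800,600),interpolation=cv2.INTER_CUBIC))
E
```

```text
12.3167 [ 573.71932956 -172.96063916  226.45000086] [ 0.31953616 -0.81540298  0.19949641] [2.89897410e+00 1.20923500e+00 9.57199568e-04] 166.28171489410897 -102.14403115878106
12.4667 [ 573.90251789 -172.93403229  226.02114575] [0.65987047 0.35539828 0.37438295] [ 2.89926899e+00  1.20961451e+00 -1.88825564e-05] 166.2172566678652 -102.08422785913935
```

View pics/w11.png

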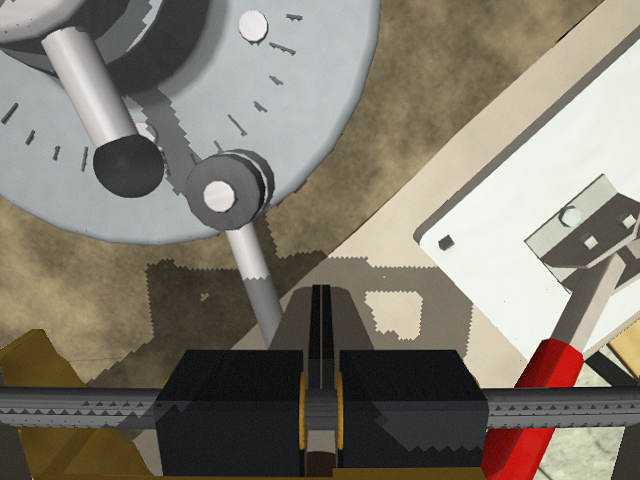

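View pics/t11c.png

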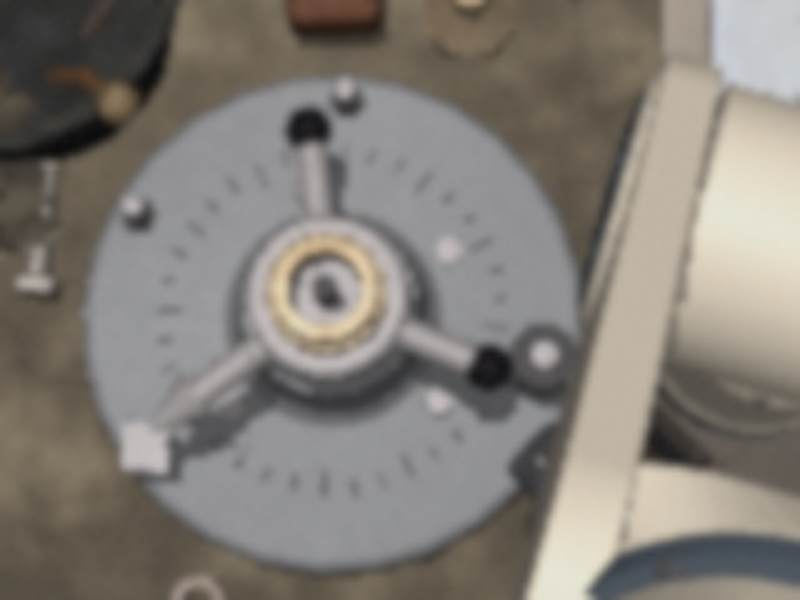

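arm_command(delta_pos=[[-2.5,0.6,0],[-5,1.3,0],[-7,2,0],[-8.5,2.5,0],[-9.5,3,0],[-9.5,3,0]], rot=[[0,0,0],[0,0,0],[0,0,0],[0,0,0],[0,0,0],[0,0,0]], claw=[1,1,1,1,1,1])

```text
time_s: 12.97
position: [564.3, -169.7, 225.8]
orientation: [-2.9, -1.209, 0.0]
force: [1.5, 1.0, 0.2]
width: 0.008
```

```bash
python3 snap.py w12; python3 - <<'E'
from m import *
for n,pts in (('w11',dict(bp=(219,195,66),rod1=(243,245,50),rod2=(272,335,50))),):
    c=pickle.load(open(n+'.pkl','rb')); W=meas(c,pts,0,0,1)
    d=W['rod2']-np.array([587,-106.5,50]); print(np.degrees(np.arctan2(d[1],d[0])))
E
```

```text
13.1167 [ 564.39220941 -169.78535537  225.69298055] [-0.40252197  0.4904217   0.0623558 ] [-2.89941684e+00 -1.20861759e+00  8.33701867e-04] 165.42935595777004 -105.53548410402172
bp [ 588.  -106.5   66. ]
rod1 [ 574.7 -126.1   50. ]
rod2 [ 552.8 -163.3   50. ]
-121.04573529488455
```

View pics/w12.png

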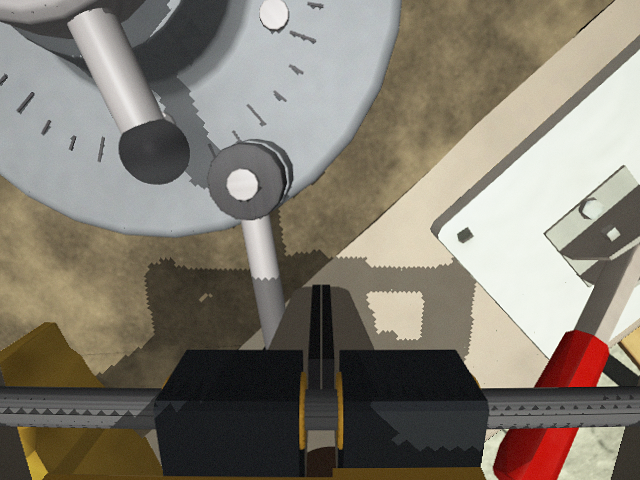

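arm_command(delta_pos=[[-1,0.4,0],[-2,0.8,0],[-3,1.2,0],[-3,1.2,0]], rot=[[0,0,0],[0,0,0],[0,0,0],[0,0,0]], claw=[1,1,1,1])

```text
time_s: 13.45
position: [561.4, -168.6, 225.8]
orientation: [-2.9, -1.209, 0.0]
force: [1.4, -0.0, 0.7]
width: 0.004
```

arm_command(delta_pos=[[-1,0.5,0],[-2,1,0],[-2,1,0]], rot=[[0,0,0],[0,0,0],[0,0,0]], claw=[1,1,1])

```text
time_s: 13.7
position: [559.4, -167.5, 225.8]
orientation: [-2.9, -1.209, 0.0]
force: [0.9, 0.1, 0.3]
width: 0.005
```

```bash
python3 snap.py w13; python3 - <<'E'
import cv2
cv2.imwrite('pics/w13c.png',cv2.resize(cv2.imread('pics/w13.png')[130:370,180:420],(600,600),interpolation=cv2.INTER_CUBIC))
E
```

```text
13.85 [ 559.41967428 -167.59849217  225.78449124] [0.72890121 0.12225353 1.13860659] [-2.89954941e+00 -1.20855770e+00  5.25732408e-04] 164.74196928404288 -107.40574292007129
```

View pics/w13c.png

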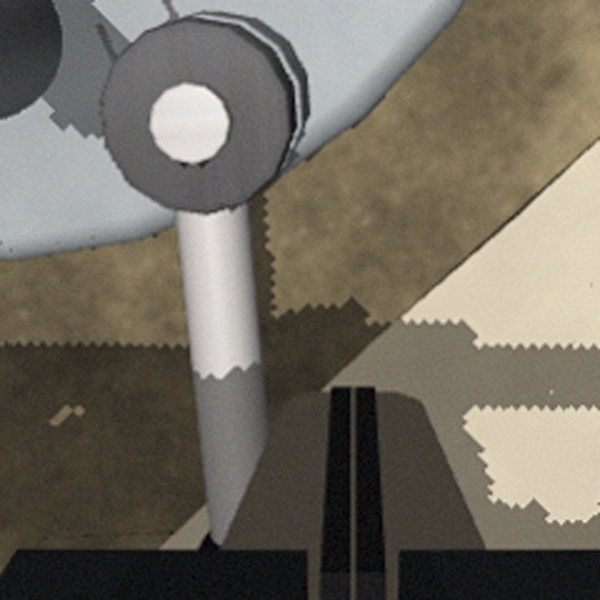

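```bash
python3 - <<'E'
from m import *
c=pickle.load(open('w13.pkl','rb')); W=meas(c,dict(bp=(190,123,66),r1=(214,230,50),r2=(233,420,50)),180,130,2.5)
P=W['bp'];P[2]=50
for P in (P,np.array([587,-106.5,50]),W['r1']):
    d=W['r2']-P; print(np.degrees(np.arctan2(d[1],d[0])))
E
```

```text
bp [ 587.3 -106.5   66. ]
r1 [ 574.3 -120.4   50. ]
r2 [ 552.1 -145.7   50. ]
-132.0155615269481
-131.73374350531617
-131.35608986290922
```

arm_command(delta_pos=[[-0.7,0.6,0],[-1.4,1.2,0],[-1.4,1.2,0]], rot=[[0,0,0],[0,0,0],[0,0,0]], claw=[1,1,1])

```text
time_s: 14.1
position: [558.5, -166.7, 226.0]
orientation: [2.898, 1.209, 0.001]
force: [3.8, -3.0, -0.8]
width: 0.004
```

arm_command(delta_pos=[[-0.7,0.6,0],[-1.4,1.2,0],[-1.4,1.2,0]], rot=[[0,0,0],[0,0,0],[0,0,0]], claw=[1,1,1])

```text
time_s: 14.35
position: [557.9, -166.2, 226.2]
orientation: [2.896, 1.208, 0.004]
force: [6.6, -7.7, -5.0]
width: 0.007
```

arm_command(delta_pos=[[1,-1,0],[4,-3.5,0],[8,-7,0],[12,-9,0],[12,-9,20],[12,-9,55],[12,-9,90],[12,-9,125],[12,-9,160],[12,-9,170]], rot=[[0,0,0],[0,0,0],[0,0,0],[0,0,0],[0,0,0],[0,0,0],[0,0,0],[0,0,0],[0,0,0],[0,0,0]], claw=[1,1,1,1,1,1,1,1,1,1])

```text
time_s: 15.18
position: [569.9, -174.6, 401.3]
orientation: [2.896, 1.207, 0.008]
force: [-0.0, -0.4, 0.1]
width: 0.005
```

```bash
python3 snap.py w14
```

```text
15.3333 [ 568.77089969 -174.2083831   396.06473642] [ 0.72017464  0.77101235 -0.7738153 ] [2.89924805e+00 1.20849471e+00 1.18473345e-03] 168.60462456793914 -103.69898342138497
```

View pics/w14.png

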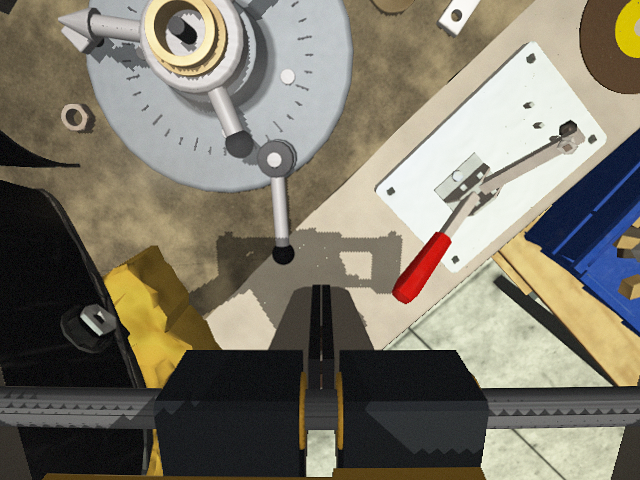

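```bash
python3 snap.py t15 top; python3 - <<'E'
from m import *
cv2.imwrite('pics/t15c.png',cv2.resize(cv2.imread('pics/t15.png')[190:310,230:390],(800,600),interpolation=cv2.INTER_CUBIC))
c=viewer.capture('wrist'); pickle.dump(c,open('w15.pkl','wb'))
c=pickle.load(open('w14.pkl','rb')); W=meas(c,dict(bp=(273.5,159,66),bt=(283.5,254,50),b1=(239,144,80),stud=(183,30,118)),0,0,1)
d=W['bt']-W['bp']; print(np.hypot(*d[:2]),np.degrees(np.arctan2(d[1],d[0])))
E
```

```text
15.4833 [ 568.16234797 -174.03866348  393.60504393] [-0.32216424  0.22717682  0.56426393] [-2.89762339 -1.20776177  0.00437366] 168.58503319278068 -103.91358470495094
bp [ 586.8 -106.3   66. ]
bt [ 531.6 -168.3   50. ]
b1 [578.2 -81.3  80. ]
stud [609.9 -16.7 118. ]
83.02372665715176 -131.7025476188871
```

View pics/t15c.png

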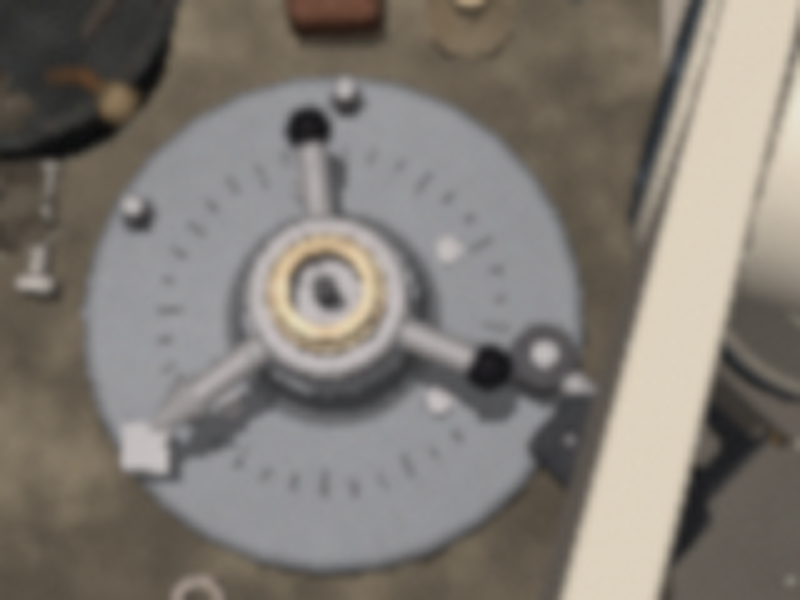

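```bash
python3 - <<'E'
from h import *
print(ctrl.sense()['force'],ctrl.finish_job())
E
```

```text
the job is handed in; nothing more can be done
[-0.17714881  0.20786204 -0.26279084] None
```

The turntable is set to the square-headed post and the brake is on. I handed the job in at about 15.5 s of the 48 s allowed.

- **Table:** I pushed the pointer arm about 122° clockwise with the closed fingertips, then checked it from above. The arrow and the middle of the square head came out at the same bearing, 125.5°, in one wrist picture. In the top picture they were about 0.7° apart (127.05° against 126.4°). The ball arms gave 126.2° to 126.9° for the pointer against about 126.5° for the post, so it is within roughly 1°. The top view after braking showed the table unmoved.
- **Brake:** I pushed the lever clockwise from the far side until it met its end stop, where the push rose from about 1–2 N to about 10 N. A picture after I let go put the lever at −131.7°, having started at about −75°. That is about 0.99 rad of travel.
- **Hand clear and bystanders:** The arm was raised clear of everything and read about 0 N at hand-in. I saw no loose thing moved, but I did not measure each one again. The emery roll was not checked after the start.

Two readings were off along the way. The arm stopped about 5 mm short of a commanded point before the first push, which I corrected. One wrist picture, taken while the arm was still settling, disagreed by 2–3° until I corrected it against the pins and the hub.

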